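# Clip the timer module onto the sealing machine's rail

## Task

Clip the loose timer module back onto the metal rail on the sealing machine's deck, near the middle of the rail's free stretch: hook its rigid lip under the rail edge that faces the machine's front (the display side), then rock the other end down until the sprung foot clicks and the module sits flat and fully home. Go gently: the lip is thin and breaks if forced, so feel for the rail, which may sit a little forward or back of where it is supposed to be. Let go and leave the things around it where they are.

Things in the scene. Friction and masses are not known exactly. Their poses are not given: they have to be found in the camera images.
- timer: loose cream timer module 74 (x) x 36 (y) x 60 (z) mm, 0.14 to 0.24 kg. Origin: centre of its underside, z up. Main block z 11 to 60 mm, flat top; its underside at z 11 is the seat that rests on the rail. Grip from above across the 36 mm width (y). -x end: rigid leg and lip; +x end: sprung foot. On top a black window nearer the lip end, a small round grey key nearer the foot end
- hook: the module's thin moulded leg with the lip, part of the module and rigid with it (same origin and axes): leg x -35 to -23 mm, z 0 to 11; lip at its foot, z 0 to 5, reaching to x = -18.5. It breaks if pushed against the rail or chassis with more than 15 N, so feel for contact with a few newtons
- lip (a point): upper inner corner of the module's lip, (-18.5, 0, 5) mm in the module's frame, axes as the module's. Between lip and seat is a slot 6 mm high, 4.5 mm deep, open to +x, its end wall at x = -23 mm. The rail's 3 mm edge goes into it, easiest with the module tilted 13 to 18 degrees, lip end low
- press (a point): middle of the round grey key on the module's flat top towards the foot end, (18, 0, 60) mm in the module's frame, axes as the module's; a good place to press down. Hooked and let go, the module leans by itself, lip under the rail edge, foot's ramp resting on the other edge, tilted about 9 degrees
- foot (a joint): the module's black sprung foot, in m: 0 = out (nose tip x = 18.8, z = 7.3 mm, ramp below it down to x = 24.5, z = 0.4 mm), 0.006 = fully pushed to +x; spring 2.4 N rising to 6 N. The rail's edge pushes it in as the module is rocked down; it springs back to 0 under the edge as it clicks. Beside it are two cheeks, inner faces at x = 24, z 0 to 11 mm. Pressing at the foot end takes 4 to 15 N
- chassis: low cream sealing-machine chassis, fixed, 170 (x) x 260 (y) x 45 (z) mm. Origin: centre of its underside; -x is its front with a black display and three keys; flat deck at z = 45 mm. On the deck an aluminium rail runs along y. The rail's free stretch, y -90 to 101 mm, lies between a fixed cream block 52 mm and a grey end clamp 34 mm high above the deck. The module must never load it with over 40 N
- rail_mid (a point): nominal middle of the rail's free stretch on its top face, (0, 5, 65) mm in the chassis' frame, axes as the chassis'. Rail top 44 mm wide in x, 3 mm thick; edges overhang a 22 mm web, 17 mm free beneath. Long screw slots: the rail is firm but sits up to 14 mm to +x or -x of this point, which no reading tells. Home: module origin 11 mm below rail top, axes parallel, lip towards -x
- scale: bystander: white round kitchen scale, 130 mm across, 38 mm high, origin at the centre of its underside
- tubs: bystander: stack of clear plastic tubs 116 x 146 x 79 mm, origin at the centre of its underside
- glovebox: bystander: pale blue carton of gloves 110 x 220 x 65 mm, origin at the centre of its underside
Mind the look-alikes: they are no part of the job. There is more than one size of the timer; the one meant has the size given above.

How it is judged:
On the way:
1. the module hangs tilted with its lip below the top of the rail's front edge, touching the rail, foot end still up (z of lip in the frame of rail_mid between -0.012 and -0.002 m and x of lip in the frame of rail_mid between -0.038 and 0 m and contact force between timer and chassis above 0.2 N and angle between timer's own z axis and vertical between 0.06 and 0.6 rad), for 0.1 s.
At the end, for the whole second after the job is handed in: the module sits flat on the rail with both ends fully down (within 1.5 mm), its lip under the front edge and the foot sprung out again (less than 2 mm pushed in) under the rear edge, square to the rail (0.1 rad), within 40 mm of the middle of the free stretch, at rest (z of lip in the frame of rail_mid between -0.0075 and -0.0045 m and z of press in the frame of rail_mid between 0.0475 and 0.0505 m and x of lip in the frame of rail_mid between -0.037 and 0 m and y of timer in the frame of rail_mid between -0.04 and 0.04 m and angle between the x axis of timer and the x axis of chassis, either way round below 0.1 rad and value of joint foot below 0.002 m and linear speed of timer below 0.02 m/s and contact force between timer and chassis above 0.3 N); the robot touches nothing.
It fails at once if the module is pressed or knocked against the rail or chassis with more than 40 N (contact force between timer and chassis above 40 N).
It fails at once if the thin leg with the lip is pushed against the rail or chassis with more than 15 N (contact force between hook and chassis above 15 N).
It fails at once if a bystander is moved by more than 25 mm (distance of any of scale, tubs, glovebox from where it was at the start of the episode above 0.025 m).
It also fails if it takes over 64 s, if anything falls off the work surface, if the arm or the gripper's body presses on something with over 40 N, if the wrist force passes 120 N, or if a joint passes its speed limit or range.

## Robot

A 6-joint arm with a two-finger parallel gripper is mounted at the origin on the work surface. World frame = base frame: x ahead of the robot, y to its left, z up, the work surface at z = 0. Lengths are in m, angles in rad, forces in N, time in s.
With the tool pointing down it reaches from about 0.3 to 0.875 m from the base axis. Payload 6.4 kg.
Tool frame: the origin (TCP) lies midway between the tips of the shut fingers; the grasp point (between the pads) lies 19 mm behind it (robot.tcp_to_grasp is the distance from the TCP to the grasp point, in m); z points along the fingers, y is the direction in which the jaws open and shut (so a half turn about z gives the same grasp; the last joint's range is limited). The gripper opens to 85 mm and grips with 20 to 120 N. Pads are 22 mm wide; open, the fingers measure 114 mm over their backs; the gripper's body (76 mm by 85 mm) begins 54 mm behind the grasp point. The pads swing forward as they close: fully open they stand 13 mm farther back than shut.
Start: joints at [0.895, 0.181, 1.607, -0, 1.354, -0.206], TCP at [0.26, 0.513, 0.231] pointing down, gripper open.
Joint ranges: [-2.99, 2.99], [-0.89, 2.07], [0.3, 2.58], [-1.14, 4.28], [0, 2.63], [-3.12, 3.12]. Speed limits (rad/s): [2.57, 2.57, 3.01, 3.14, 3.14, 3.14].

## Interface

Orientations are given as a rotation vector (axis times angle).
In Python, from station import robot gives the robot as it stands. The module is installed in compiled form; this text tells all that it offers.
- The arm moves only by the tool drive_tool, never from a script. Its argument "rows" is a list of rows, each an object with "grip": the closure, from 0 (fully open) to 1 (shut); "dp": the shift along the tool's x, y, z in mm, a list of three; "rotation": the turn, a rotation vector about the tool's x, y, z in degrees, a list of three. In form: [{"grip": grip, "dp": [tx, ty, tz], "rotation": [ax, ay, az]}, ...]. A call has 1 to 8 rows; each row is the pose to reach, as a shift and turn from the pose commanded when the call began, along the tool's axes at that moment; what a row does not reach only later rows make up. A row lasts 1/10 s, in which the tool goes at most 50 mm and 8.59 degrees, less where a joint would pass 70% of its speed; a pose out of reach is approached as far as the arm can. A call with a gripper value outside its range is refused whole. The fingers move at their own pace and stop on an object; "grip_force" is the grip in N (left out, the last holds). Time passes only in rows, so rows that repeat a pose let the fingers close. It gives the time, the measured TCP pose, the force and the opening at its end, in the units of the state.
- robot.state(): the state, without advancing time (a new reading comes with each control period).
- robot.camera(name): name is "scene" or "top" or "wrist"; returns (picture, depth): 480x640x3 uint8, red, green, blue; 480x640 float32, m along the optical axis (not along the pixel's ray), 0 where there is no reading.
- robot.camera_params(name): a dict with "mtx" (3x3 intrinsics, pixels), "k1" (the pictures are not rectified: a ray, as slopes to the right and down, at radius r is drawn at 1 + k1 r^2 times it, then the intrinsics apply), "R" (3x3) and "t" (3): a world point X has camera coordinates R X + t; the wrist camera has in their place "hand_eye" (4x4, takes a point from camera to tool coordinates, whose origin is the TCP and whose axes are the flange's). Camera axes: x right, y down, z forward; pixel columns grow to the right and rows downward; lengths in m; the calibration is good to about 2 mm. A picture is of the moment at which its call begins: read the wrist's pose just before it. camera_params takes no time and is no camera call.
- robot.finish_job(): hands the job in, once; it reports no verdict.
The state is a dict: "clock": time; "qpos": joint angles; "joint_velocities": joint speeds; "effort": joint torques, N m; "tcp_pos": TCP position; "orientation": TCP orientation; "ft_force": force on the tool from outside, world axes, zero at the start; "ft_torque": the same for the moment, N m; "width": finger opening in m.
Only numpy, scipy, OpenCV 4.12 (cv2) and the standard library are available. Lean on these libraries where they do the work, as an engineer would, in place of code of your own. Each camera call takes 0.05 s, during which the arm holds its last target. There are 200 camera calls.

## Working session

There is one attempt and no reset: what is moved stays moved. The work goes in short steps, Python scripts to look and compute and a tool call to move; the robot and the scene stay as the last step left them, time stands still between calls to the robot, and variables do not carry over. Pictures are saved under pics/ and viewed, about 8 in all and at most 12, crops included, and the job is handed in when it is done.

Besides the shell and the picture viewer there is one more tool, called after "Call:" as name([rows], argument=value, ...), one row to a line, values as JSON. drive_tool: Moves the arm, as the interface text tells. Its arguments: {"type":"object","properties":{"rows":{"type":"array"},"grip_force":{"type":"number"}},"required":["rows"]}

```bash
mkdir -p pics; cat > h.py <<'E'
import numpy as np, cv2
from scipy.spatial.transform import Rotation as R
from station import robot
def grab(n):
    st=robot.state(); im,d=robot.camera(n); return st,im,d
def w(n,st,uv,depth):
    p=robot.camera_params(n); K=p['mtx']; k=p['k1']
    uv=np.atleast_2d(np.array(uv,float))
    q=(uv-[K[0,2],K[1,2]])/[K[0,0],K[1,1]]
    s=q.copy()
    for _ in range(20): s=q/(1+k*(s**2).sum(1,keepdims=True))
    c=np.c_[s,np.ones(len(s))]*np.atleast_1d(depth)[:,None]
    if 'R' in p: return (c-np.array(p['t']))@np.array(p['R'])
    H=np.array(p['hand_eye']); t=c@H[:3,:3].T+H[:3,3]
    return t@R.from_rotvec(st['orientation']).as_matrix().T+st['tcp_pos']
def cloud(n,st,d):
    v,u=np.nonzero(d>0); P=np.full(d.shape+(3,),np.nan)
    P[v,u]=w(n,st,np.c_[u,v],d[v,u]); return P
E
python3 - <<'E'
from h import *
print(robot.state())
for n in('top','scene'):
    st,im,d=grab(n); cv2.imwrite(f'pics/{n}.png',im[...,::-1]); np.savez(f'{n}.npz',im=im,P=cloud(n,st,d))
print(robot.camera_params('wrist'))
E
```

```text
{'clock': 0.0, 'qpos': array([ 8.94688875e-01,  1.81566138e-01,  1.60796902e+00,  2.16115168e-05,
        1.35378805e+00, -2.06290094e-01]), 'joint_velocities': array([ 2.35300315e-03,  6.76164998e-04,  7.61139567e-05,  1.37133875e-03,
       -8.29554904e-04, -1.09118074e-03]), 'effort': array([-1.34432357e-03, -4.44874012e+01, -3.51330793e+01, -4.18462560e-04,
        9.08444548e-03, -1.98010372e-05]), 'tcp_pos': array([0.25995037, 0.51229064, 0.23038887]), 'orientation': array([-7.31049271e-01, -3.05457082e+00,  2.44330823e-03]), 'ft_force': array([-0.54725195, -0.84288119,  0.74579015]), 'ft_torque': array([-0.01141507,  0.05374588,  0.0101212 ]), 'width': 0.08492136390356371}
{'mtx': array([[391.59405509,   0.        , 322.53364024],
       [  0.        , 391.59405509, 237.38192927],
       [  0.        ,   0.        ,   1.        ]]), 'k1': 0.014113674045963991, 'hand_eye': array([[-6.50767969e-04, -9.60686293e-01, -2.77635415e-01,
         7.01305791e-02],
       [ 9.99999415e-01, -3.85153393e-04, -1.01123987e-03,
         3.00238959e-05],
       [ 8.64552064e-04, -2.77635911e-01,  9.60685981e-01,
        -1.43543346e-01],
       [ 0.00000000e+00,  0.00000000e+00,  0.00000000e+00,
         1.00000000e+00]])}
```

View pics/top.png

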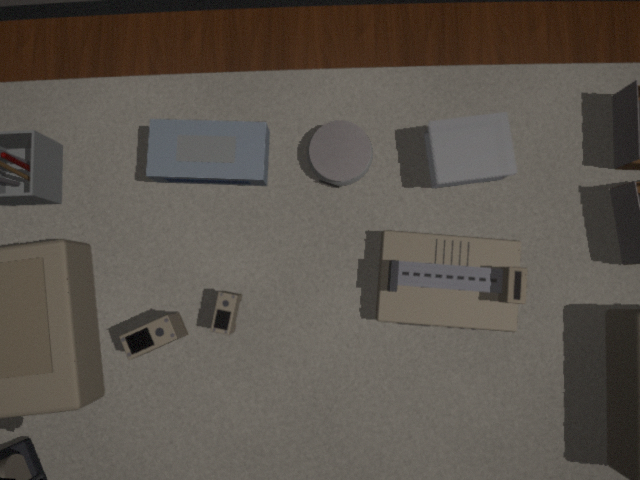

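View pics/scene.png

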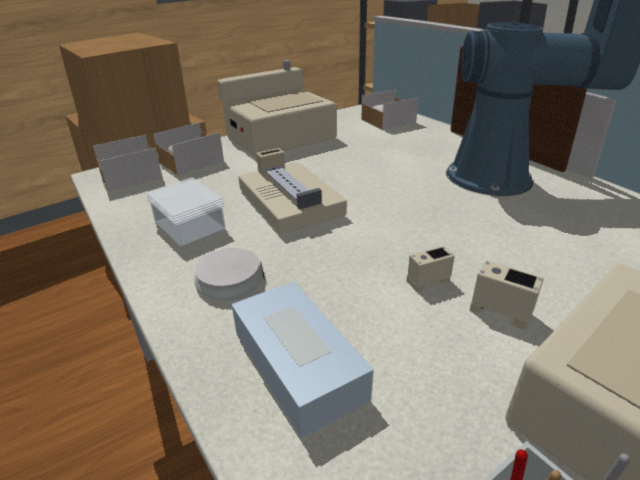

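```bash
python3 - <<'E'
from h import *
z=np.load('top.npz'); P=z['P']
for name,(u0,u1,v0,v1,zl,zh) in dict(A=(110,190,305,365,.05,.075),B=(205,245,285,340,.03,.075),deck=(370,530,225,335,.04,.05),rail=(385,500,255,300,.06,.07),block=(495,530,255,310,.085,.11),clamp=(380,405,250,300,.07,.09)).items():
    Q=P[v0:v1,u0:u1].reshape(-1,3); Q=Q[(Q[:,2]>zl)&(Q[:,2]<zh)]
    print(name,len(Q),np.percentile(Q[:,2],[5,50,95]).round(4), end=' ')
    if len(Q)>4:
        zm=np.median(Q[:,2]); Q=Q[abs(Q[:,2]-zm)<.006]
        print([np.round(x,4) for x in cv2.minAreaRect((Q[:,:2]*1000).astype(np.float32))])
im=z['im'][...,::-1]
a=cv2.resize(im[295:370,105:250],None,fx=5,fy=5,interpolation=cv2.INTER_CUBIC)
b=cv2.resize(im[225:335,370:530],None,fx=4.53,fy=4.53,interpolation=cv2.INTER_CUBIC)[:,:725]
cv2.imwrite('pics/c.png',cv2.convertScaleAbs(np.vstack([a[:100*0+375],b])[:900],alpha=1.6))
cv2.imwrite('pics/c.png',cv2.resize(cv2.imread('pics/c.png'),None,fx=.65,fy=.65))
for uv in [(137,341),(160,331),(222,320),(226,303),(450,245),(450,320),(390,276),(515,285)]: print(uv,P[uv[1],uv[0]].round(4))
E
```

```text
A 135 [0.0519 0.0653 0.0747] [array([419.3005, 342.1791]), array([ 40.0397, 103.7172]), np.float64(49.8006)]
B 881 [0.0428 0.0601 0.0632] [array([470.7071, 226.543 ]), array([37.041 , 72.6796]), np.float64(77.4838)]
deck 9225 [0.0419 0.045  0.048 ] [array([ 517.043 , -189.7579]), array([259.4058, 170.2885]), np.float64(83.8086)]
rail 2469 [0.0622 0.0651 0.0679] [array([ 524.762 , -175.8955]), array([203.225 ,  52.8031]), np.float64(87.1471)]
block 734 [0.0906 0.0971 0.1   ] [array([ 505.5021, -296.4498]), array([34.5181, 62.8678]), np.float64(83.2932)]
clamp 262 [0.0755 0.0787 0.0817] [array([528.8449, -82.9353]), array([14.3306, 55.7807]), np.float64(83.7304)]
(137, 341) [0.4248 0.3793 0.0769]
(160, 331) [0.4419 0.3367 0.0792]
(222, 320) [0.4576 0.2286 0.0599]
(226, 303) [0.488  0.2211 0.0583]
(450, 245) [ 0.5827 -0.1945  0.0426]
(450, 320) [ 0.4447 -0.1875  0.0448]
(390, 276) [ 0.5284 -0.0762  0.0798]
(515, 285) [ 0.5057 -0.2917  0.1012]
```

View pics/c.png

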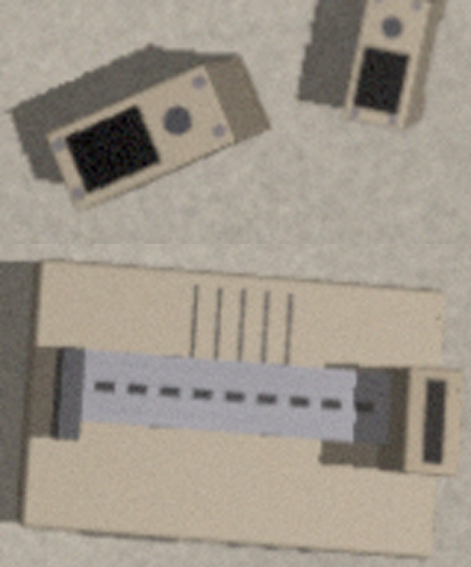

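```bash
cat >> h.py <<'E'
def target(pos,yaw,tilt=0):
    """module-yaw (deg): tool x = -module x, tool y = module y, z down; tilt about y (deg, + = lip low). returns Rot"""
    return R.from_euler('z',yaw,degrees=True)*R.from_euler('y',-tilt,degrees=True)*R.from_matrix(np.diag([-1.,1,-1]))
def rel(pos,yaw,tilt=0):
    st=robot.state(); R0=R.from_rotvec(st['orientation'])
    print('dp',(R0.inv().apply(np.array(pos)-st['tcp_pos'])*1000).round(1),'rot',np.degrees((R0.inv()*target(pos,yaw,tilt)).as_rotvec()).round(2))
E
python3 - <<'E'
from h import *
rel((.4707,.2265,.17),-12.5)
E
```

```text
dp [-317.3 -159.4   60.6] rot [ -0.09  -0.03 -14.42]
```

Call:
drive_tool([
  {"grip":0,"dp":[-317.3,-159.4,60.6],"rotation":[0,0,-14.4]},
  {"grip":0,"dp":[-317.3,-159.4,60.6],"rotation":[0,0,-14.4]},
  {"grip":0,"dp":[-317.3,-159.4,60.6],"rotation":[0,0,-14.4]},
  {"grip":0,"dp":[-317.3,-159.4,60.6],"rotation":[0,0,-14.4]},
  {"grip":0,"dp":[-317.3,-159.4,60.6],"rotation":[0,0,-14.4]},
  {"grip":0,"dp":[-317.3,-159.4,60.6],"rotation":[0,0,-14.4]},
  {"grip":0,"dp":[-317.3,-159.4,60.6],"rotation":[0,0,-14.4]},
  {"grip":0,"dp":[-317.3,-159.4,60.6],"rotation":[0,0,-14.4]},
])

```text
clock: 0.9
tcp_pos: [0.4728, 0.2231, 0.1696]
orientation: [-0.349, -3.121, 0.002]
ft_force: [-0.9, 0.6, -0.5]
width: 0.0855
```

Call:
drive_tool([
  {"grip":0,"dp":[0,0,0],"rotation":[0,0,0]},
  {"grip":0,"dp":[0,0,0],"rotation":[0,0,0]},
  {"grip":0,"dp":[0,0,0],"rotation":[0,0,0]},
])

```text
clock: 1.2
tcp_pos: [0.4702, 0.2283, 0.1708]
orientation: [-0.34, -3.123, -0.001]
ft_force: [-0.5, -0.2, 0.2]
width: 0.0853
```

```bash
python3 - <<'E'
from h import *
st,im,d=grab('wrist'); P=cloud('wrist',st,d); print(st['tcp_pos'],st['ft_force'])
cv2.imwrite('pics/w1.png',cv2.convertScaleAbs(im[...,::-1],alpha=1.4))
Q=P.reshape(-1,3); Q=Q[(abs(Q[:,2]-.06)<.006)&(np.hypot(*(Q[:,:2]-[.4707,.2265]).T)<.06)]
print(len(Q),np.median(Q[:,2]),cv2.minAreaRect((Q[:,:2]*1000).astype(np.float32)),Q.mean(0))
np.savez('w1.npz',im=im,P=P)
E
```

```text
[0.47021345 0.22826238 0.17081983] [-0.53629973 -0.16873158  0.21465855]
5612 0.06127950765687477 ((470.7463684082031, 225.66944885253906), (35.99616241455078, 73.74685668945312), 77.25523376464844) [0.46874529 0.22618211 0.06123375]
```

View pics/w1.png

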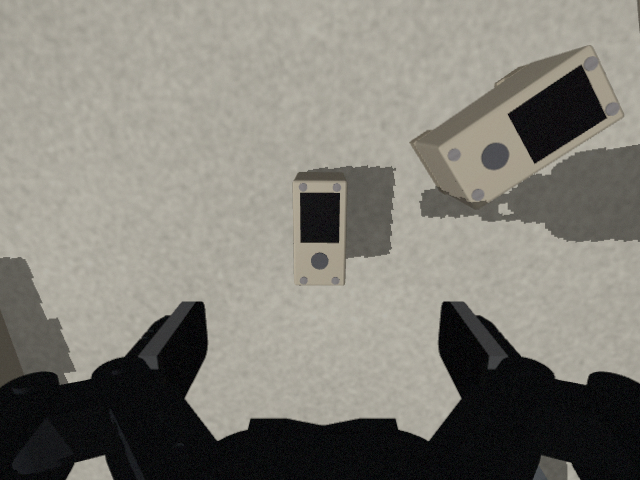

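```bash
python3 - <<'E'
from h import *
rel((.4707,.2257,.019),-12.7)
E
```

```text
dp [ -1.   -2.6 151.9] rot [0.02 0.   0.3 ]
```

Call:
drive_tool([
  {"grip":0,"dp":[-1,-1.7,50],"rotation":[0,0,0.3]},
  {"grip":0,"dp":[-1,-1.7,90],"rotation":[0,0,0.3]},
  {"grip":0,"dp":[-1,-1.7,125],"rotation":[0,0,0.3]},
  {"grip":0,"dp":[-1,-1.7,151],"rotation":[0,0,0.3]},
  {"grip":0,"dp":[-1,-1.7,151],"rotation":[0,0,0.3]},
  {"grip":0,"dp":[-1,-1.7,151],"rotation":[0,0,0.3]},
])

```text
clock: 1.85
tcp_pos: [0.4714, 0.226, 0.0202]
orientation: [-0.348, -3.122, 0.0]
ft_force: [0.6, 0.1, 0.4]
width: 0.0855
```

```bash
python3 - <<'E'
from h import *
rel((.4707,.2257,.019),-12.7); print(robot.state()['ft_force'])
E
```

```text
dp [ 0.6 -0.4  1.2] rot [-0.01 -0.02 -0.02]
[0.61243493 0.11509277 0.43784401]
```

Close on it firmly.

Call:
drive_tool([
  {"grip":0.3,"dp":[0.5,-0.4,0],"rotation":[0,0,0]},
  {"grip":1,"dp":[0.5,-0.4,0],"rotation":[0,0,0]},
  {"grip":1,"dp":[0.5,-0.4,0],"rotation":[0,0,0]},
  {"grip":1,"dp":[0.5,-0.4,0],"rotation":[0,0,0]},
  {"grip":1,"dp":[0.5,-0.4,0],"rotation":[0,0,0]},
  {"grip":1,"dp":[0.5,-0.4,0],"rotation":[0,0,0]},
  {"grip":1,"dp":[0.5,-0.4,0],"rotation":[0,0,0]},
], grip_force=60)

```text
clock: 2.55
tcp_pos: [0.4721, 0.2251, 0.021]
orientation: [0.351, 3.12, 0.001]
ft_force: [-1.9, 0.1, 7.2]
width: 0.0356
```

Call:
drive_tool([
  {"grip":1,"dp":[0,0,-20],"rotation":[0,0,0]},
  {"grip":1,"dp":[0,0,-60],"rotation":[0,0,0]},
  {"grip":1,"dp":[0,0,-110],"rotation":[0,0,0]},
  {"grip":1,"dp":[0,0,-160],"rotation":[0,0,0]},
  {"grip":1,"dp":[0,0,-170],"rotation":[0,0,0]},
  {"grip":1,"dp":[0,0,-170],"rotation":[0,0,0]},
])

```text
clock: 3.15
tcp_pos: [0.4725, 0.2251, 0.1921]
orientation: [0.35, 3.117, 0.003]
ft_force: [-0.2, -0.0, -2.5]
width: 0.0353
```

```bash
python3 - <<'E'
from h import *
s=robot.state(); print(s['ft_force'],s['width'])
# chassis frame c=(.517,-.1898), yaw -6.2 ; look-pose: module forward of the rail
yaw=-6.2; c=np.array([.517,-.1898]); a=np.radians(yaw); M=np.array([[np.cos(a),-np.sin(a)],[np.sin(a),np.cos(a)]])
t=c+M@[.0,.005]; print(t)
rel((*(c+M@[-.03,.005]),.19),yaw)
E
```

```text
[-0.23601782 -0.0079298  -2.4596731 ] 0.03527735729191569
[ 0.51754    -0.18482925]
dp [-105.1 -393.1    1.7] rot [ 0.11  0.27 -6.62]
```

Call:
drive_tool([
  {"grip":1,"dp":[-13,-49,0],"rotation":[0,0,-6.5]},
  {"grip":1,"dp":[-26,-97,0],"rotation":[0,0,-6.5]},
  {"grip":1,"dp":[-39,-145,0],"rotation":[0,0,-6.5]},
  {"grip":1,"dp":[-52,-193,0],"rotation":[0,0,-6.5]},
  {"grip":1,"dp":[-65,-241,0],"rotation":[0,0,-6.5]},
  {"grip":1,"dp":[-78,-290,0],"rotation":[0,0,-6.5]},
  {"grip":1,"dp":[-90,-338,0],"rotation":[0,0,-6.5]},
  {"grip":1,"dp":[-98,-380,0],"rotation":[0,0,-6.5]},
])

```text
clock: 3.95
tcp_pos: [0.4806, -0.1692, 0.1868]
orientation: [-0.175, -3.133, -0.003]
ft_force: [1.0, 0.2, -2.0]
width: 0.0353
```

Call:
drive_tool([
  {"grip":1,"dp":[0,-12,0],"rotation":[0,0,0]},
  {"grip":1,"dp":[0,-12,0],"rotation":[0,0,0]},
  {"grip":1,"dp":[0,-12,0],"rotation":[0,0,0]},
  {"grip":1,"dp":[0,-12,0],"rotation":[0,0,0]},
])

```text
clock: 4.35
tcp_pos: [0.4806, -0.1776, 0.1887]
orientation: [-0.171, -3.135, -0.002]
ft_force: [-0.1, 0.7, -1.6]
width: 0.0358
```

```bash
python3 - <<'E'
from h import *
st,im,d=grab('wrist'); P=cloud('wrist',st,d); print(st['tcp_pos'],st['orientation'],st['ft_force'])
np.savez('w2.npz',im=im,P=P,q=st['orientation'],p=st['tcp_pos'])
cv2.imwrite('pics/w2.png',cv2.convertScaleAbs(im[...,::-1],alpha=1.4))
E
```

```text
[ 0.48063171 -0.17756122  0.18870065] [-1.70518478e-01 -3.13535924e+00 -2.23814567e-03] [-0.09185418  0.72527618 -1.61913351]
```

View pics/w2.png

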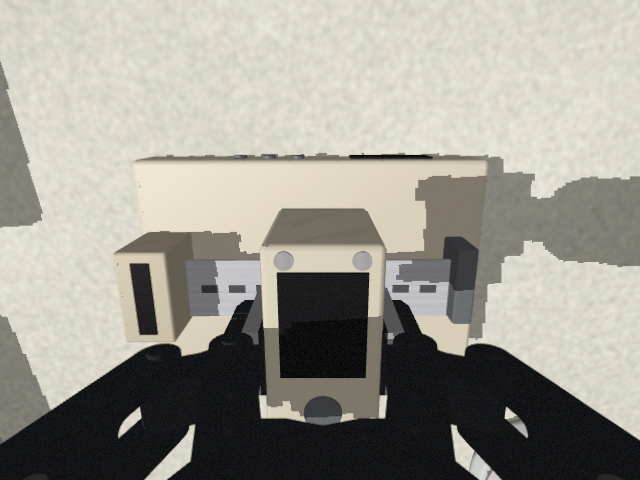

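```bash
python3 - <<'E'
from h import *
z=np.load('w2.npz'); P=z['P']; st=dict(orientation=z['q'],tcp_pos=z['p'])
Q=P.reshape(-1,3)
def rect(Q): 
    r=cv2.minAreaRect((Q[:,:2]*1000).astype(np.float32)); return [np.round(x,2) for x in r]
zz=z['P'][...,2]; im=z['im'].astype(int)
# rail segments left/right: z profile along columns
for cs in (range(225,245,5),range(405,440,5)):
    for u in cs:
        col=P[235:335,u]; m=np.abs(col[:,2]-.065)<.005
        vs=np.nonzero(m)[0]+235
        print(u,vs.min(),vs.max(),P[vs.min()+1,u].round(4),P[vs.max()-1,u].round(4))
dk=Q[(abs(Q[:,2]-.045)<.004)]; print('deck',rect(dk),np.median(dk[:,2]))
rl=Q[(abs(Q[:,2]-.065)<.003)]; print('railz',np.median(rl[:,2]))
T=R.from_rotvec(st['orientation']).inv().apply(Q-st['tcp_pos'])*1000
m=(abs(T[:,1])<25)&(abs(T[:,0])<50)&(T[:,2]<-20)&(T[:,2]>-60); m=m.reshape(P.shape[:2]); m[:240]=0; m[425:]=0;m[:,:255]=0;m[:,390:]=0
t=T[m.ravel()]; print('top in tool',len(t),np.median(t[:,2]),np.percentile(t,[0.5,99.5],axis=0).round(1))
A=np.c_[t[:,:2],np.ones(len(t))]; k=abs(t[:,2]-np.median(t[:,2]))<4; print('plane',np.linalg.lstsq(A[k],t[k,2],rcond=None)[0])
kk=k&True; print(rect(np.c_[t[kk,0],t[kk,1]]/1000), )
# key & window centre
uv=[(284,261),(362,261)]; 
for a in uv: print((R.from_rotvec(st['orientation']).inv().apply(P[a[1],a[0]]-st['tcp_pos'])*1000).round(1))
cv2.imwrite('pics/w2c.png',cv2.resize(cv2.convertScaleAbs(z['im'][150:330,110:500,::-1],alpha=1.6),None,fx=2,fy=2,interpolation=cv2.INTER_CUBIC))
E
```

```text
225 259 315 [ 0.4966 -0.2503  0.0648] [ 0.5382 -0.2574  0.0664]
230 259 315 [ 0.4968 -0.2466  0.0654] [ 0.5393 -0.2541  0.065 ]
235 259 308 [ 0.497  -0.2429  0.066 ] [ 0.5336 -0.2491  0.066 ]
240 259 302 [ 0.4975 -0.2394  0.0657] [ 0.5289 -0.2445  0.0666]
405 259 302 [ 0.5105 -0.1213  0.0656] [ 0.5427 -0.123   0.0656]
410 259 308 [ 0.5107 -0.1178  0.0662] [ 0.5479 -0.1196  0.0658]
415 259 315 [ 0.5114 -0.1141  0.0654] [ 0.5541 -0.1161  0.0658]
420 259 315 [ 0.5115 -0.1107  0.0661] [ 0.5544 -0.1124  0.0659]
425 259 315 [ 0.5117 -0.1072  0.0665] [ 0.5543 -0.1089  0.0668]
430 259 315 [ 0.5124 -0.1035  0.0659] [ 0.5552 -0.105   0.0659]
435 259 315 [ 0.5129 -0.0999  0.0656] [ 0.5555 -0.1013  0.0661]
deck [array([ 513.76, -190.45]), array([258.89, 160.41]), np.float64(83.99)] 0.04598957102454404
railz 0.06606518613794037
top in tool 22844 -40.27410816394211 [[-19.6 -20.6 -42.8]
 [ 38.2  19.8 -26.5]]
plane [ 2.27473563e-03  1.24883134e-03 -4.02820052e+01]
[array([ 8.64, -0.31]), array([40.78, 59.81]), np.float64(89.76)]
[ 33.7 -10.8 -40.9]
[ 34.1  10.7 -42. ]
```

View pics/w2c.png

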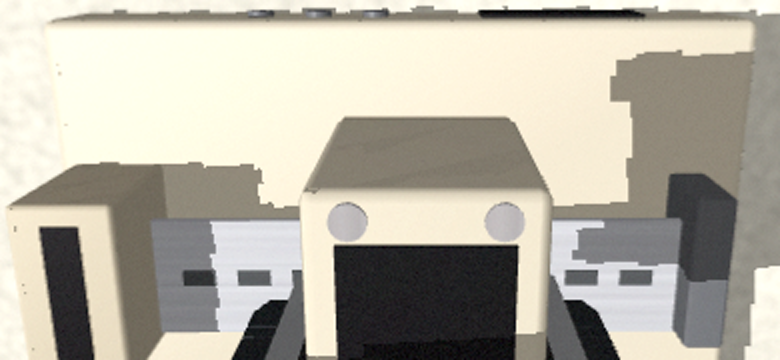

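```bash
cat >> h.py <<'E'
YAW=-6.2; A=R.from_euler('z',YAW,degrees=True)
EDGE=A.apply([0,0,0])+np.array([.5032,-.185,.065])   # front edge point, rail top (world estimate)
MT=np.array([1.3,-.2,20.7])/1000                     # module origin in tool
LIPT=MT+np.array([18.5,0,-5])/1000
def liprel(dx,dz,tilt,dy=0):
    """lip point at EDGE + (dx,dy,dz) chassis axes, mm"""
    Rt=target(0,YAW,tilt); L=EDGE+A.apply(np.array([dx,dy,dz])/1000)
    p=L-Rt.apply(LIPT); print('tcp',p.round(4)); rel(p,YAW,tilt)
def lip(tilt=None):
    st=robot.state(); Rt=R.from_rotvec(st['orientation'])
    l=Rt.apply(LIPT)+st['tcp_pos']; x=Rt.apply([-1,0,0])
    print('lip rel edge mm',(A.inv().apply(l-EDGE)*1000).round(2),'tilt',np.degrees(np.arcsin(x[2])).round(2),'yaw',np.degrees(np.arctan2(x[1],x[0])).round(2),'F chassis',A.inv().apply(st['ft_force']).round(1),'T',st['ft_torque'].round(2),'clk',st['clock'])
E
python3 - <<'E'
from h import *
lip(); liprel(-4,10,15)
E
```

```text
lip rel edge mm [-42.82   4.71 108.37] tilt -0.06 yaw -6.2 F chassis [-0.1 -0.  -1.8] T [-0.   -0.03 -0.01] clk 4.4
tcp [ 0.5142 -0.186   0.0953]
dp [-34.2  -4.8  93.7] rot [ 5.000e-02 -1.506e+01 -1.000e-02]
```

Call:
drive_tool([
  {"grip":1,"dp":[-12,-4.8,20],"rotation":[0,-7.5,0]},
  {"grip":1,"dp":[-34,-4.8,40],"rotation":[0,-15,0]},
  {"grip":1,"dp":[-34,-4.8,65],"rotation":[0,-15,0]},
  {"grip":1,"dp":[-34,-4.8,85],"rotation":[0,-15,0]},
  {"grip":1,"dp":[-34,-4.8,93],"rotation":[0,-15,0]},
  {"grip":1,"dp":[-34,-4.8,93],"rotation":[0,-15,0]},
  {"grip":1,"dp":[-34,-4.8,93],"rotation":[0,-15,0]},
  {"grip":1,"dp":[-34,-4.8,93],"rotation":[0,-15,0]},
])

```text
clock: 5.2
tcp_pos: [0.5153, -0.1883, 0.0981]
orientation: [0.158, 2.874, -0.023]
ft_force: [-0.1, 0.4, -2.6]
width: 0.0353
```

```bash
python3 - <<'E'
from h import *
lip(); liprel(-4,-4,15)
st,im,d=grab('wrist'); cv2.imwrite('pics/w3.png',cv2.convertScaleAbs(im[...,::-1],alpha=1.4)); lip()
E
```

```text
lip rel edge mm [-2.61 -2.14 12.8 ] tilt 15.12 yaw -6.27 F chassis [-0.2  0.4 -2.6] T [ 0.08  0.21 -0.04] clk 5.2
tcp [ 0.5142 -0.186   0.0813]
dp [ 5.7  2.2 15.9] rot [-0.09  0.12 -0.06]
lip rel edge mm [-2.72 -2.2  12.72] tilt 15.12 yaw -6.28 F chassis [ 0.4 -0.4 -2.2] T [-0.    0.21 -0.03] clk 5.25
```

View pics/w3.png

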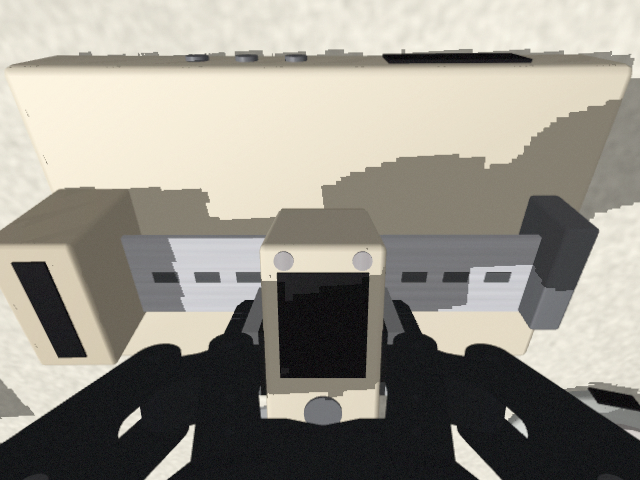

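```bash
python3 - <<'E'
from h import *
st,im,d=grab('wrist'); P=cloud('wrist',st,d)
for cs in (range(180,235,15),range(400,500,25)):
    for u in cs:
        col=P[215:330,u]; vs=np.nonzero(abs(col[:,2]-.066)<.004)[0]+215
        a=P[vs.min()+1,u]; print(u,vs.min(),a.round(4),'edge-rel',(A.inv().apply(a-EDGE)*1000).round(1))
lip()
E
```

```text
180 235 [ 0.4961 -0.2524  0.0639] edge-rel [  0.2 -67.8  -1.1]
195 235 [ 0.4965 -0.2454  0.0644] edge-rel [ -0.1 -60.7  -0.6]
210 235 [ 0.4979 -0.239   0.0633] edge-rel [  0.6 -54.2  -1.7]
225 235 [ 0.4981 -0.2317  0.0643] edge-rel [ -0.  -47.   -0.7]
400 235 [ 0.5065 -0.1521  0.0649] edge-rel [-0.3 33.1 -0.1]
425 235 [ 0.508  -0.1406  0.0645] edge-rel [-0.1 44.6 -0.5]
450 235 [ 0.5091 -0.1293  0.0646] edge-rel [-0.1 56.  -0.4]
475 235 [ 0.5103 -0.1181  0.0648] edge-rel [-0.2 67.3 -0.2]
lip rel edge mm [-2.86 -2.19 12.58] tilt 15.1 yaw -6.28 F chassis [ 1.  -0.3 -2.4] T [ 0.01  0.21 -0.03] clk 5.3
```

Call:
drive_tool([
  {"grip":1,"dp":[3.5,1.5,5],"rotation":[0,0,0]},
  {"grip":1,"dp":[5,1.5,10],"rotation":[0,0,0]},
  {"grip":1,"dp":[5.7,1.5,13],"rotation":[0,0,0]},
  {"grip":1,"dp":[5.7,1.5,13],"rotation":[0,0,0]},
  {"grip":1,"dp":[5.7,1.5,13],"rotation":[0,0,0]},
])

```text
clock: 5.8
tcp_pos: [0.5122, -0.1861, 0.0824]
orientation: [0.159, 2.876, -0.02]
ft_force: [-0.4, 0.7, -2.9]
width: 0.0352
```

```bash
python3 -c "
from h import *
lip(); liprel(-4,-6,15)"
```

```text
lip rel edge mm [-5.98 -0.32 -2.89] tilt 14.98 yaw -6.33 F chassis [-0.5  0.7 -2.9] T [-0.    0.16  0.05] clk 5.8
tcp [ 0.5142 -0.186   0.0793]
dp [-1.1  0.4  3.5] rot [-0.02 -0.02 -0.12]
```

Call:
drive_tool([
  {"grip":1,"dp":[-0.7,0.4,1.3],"rotation":[0,0,0]},
  {"grip":1,"dp":[-0.7,0.4,2.2],"rotation":[0,0,0]},
  {"grip":1,"dp":[-0.7,0.4,2.2],"rotation":[0,0,0]},
])

```text
clock: 6.1
tcp_pos: [0.5137, -0.1859, 0.0807]
orientation: [0.159, 2.876, -0.021]
ft_force: [0.2, 0.1, -2.7]
width: 0.0352
```

Call:
drive_tool([
  {"grip":1,"dp":[0.25,0,1],"rotation":[0,0,0]},
  {"grip":1,"dp":[0.25,0,1],"rotation":[0,0,0]},
])

```text
clock: 6.3
tcp_pos: [0.5136, -0.1859, 0.0796]
orientation: [0.159, 2.876, -0.021]
ft_force: [-0.4, 0.4, -2.2]
width: 0.0353
```

```bash
python3 -c "
from h import *
lip()"
```

```text
lip rel edge mm [-4.66  0.07 -5.69] tilt 14.99 yaw -6.32 F chassis [-0.5  0.4 -2.2] T [0.08 0.2  0.03] clk 6.3
```

Call:
drive_tool([
  {"grip":1,"dp":[0.2,0,0.7],"rotation":[0,0,0]},
  {"grip":1,"dp":[0.2,0,0.7],"rotation":[0,0,0]},
])

```text
clock: 6.5
tcp_pos: [0.5137, -0.186, 0.0792]
orientation: [0.159, 2.876, -0.021]
ft_force: [-2.1, 0.9, 1.1]
width: 0.0357
```

Call:
drive_tool([
  {"grip":1,"dp":[0.2,0,0.7],"rotation":[0,0,0]},
  {"grip":1,"dp":[0.2,0,0.7],"rotation":[0,0,0]},
])

```text
clock: 6.7
tcp_pos: [0.5137, -0.186, 0.0789]
orientation: [0.158, 2.876, -0.021]
ft_force: [-6.5, 2.7, 7.6]
width: 0.0348
```

Call:
drive_tool([
  {"grip":1,"dp":[0,0,-1.1],"rotation":[0,0,0]},
  {"grip":1,"dp":[0,0,-1.1],"rotation":[0,0,0]},
])

```text
clock: 6.9
tcp_pos: [0.5134, -0.186, 0.0793]
orientation: [0.159, 2.875, -0.021]
ft_force: [0.4, 0.1, -0.8]
width: 0.035
```

Call:
drive_tool([
  {"grip":1,"dp":[-1,0,0],"rotation":[0,0,0]},
  {"grip":1,"dp":[-1,0,0],"rotation":[0,0,0]},
])

```text
clock: 7.1
tcp_pos: [0.5144, -0.1861, 0.0794]
orientation: [0.159, 2.876, -0.021]
ft_force: [-0.9, 0.6, -2.3]
width: 0.0354
```

```bash
python3 -c "
from h import *
lip()"
```

```text
lip rel edge mm [-3.86 -0.01 -5.85] tilt 15.0 yaw -6.32 F chassis [-1.   0.5 -2.3] T [-0.03  0.15 -0.  ] clk 7.1
```

Clear of the seat; slide along the slot in small steps.

Call:
drive_tool([
  {"grip":1,"dp":[-0.5,0,0],"rotation":[0,0,0]},
  {"grip":1,"dp":[-0.8,0,0],"rotation":[0,0,0]},
])

```text
clock: 7.3
tcp_pos: [0.515, -0.186, 0.0796]
orientation: [0.159, 2.876, -0.021]
ft_force: [-0.4, -0.4, -2.6]
width: 0.0357
```

Call:
drive_tool([
  {"grip":1,"dp":[-0.5,0,0],"rotation":[0,0,0]},
  {"grip":1,"dp":[-0.5,0,0],"rotation":[0,0,0]},
])

```text
clock: 7.5
tcp_pos: [0.5156, -0.1861, 0.0799]
orientation: [0.159, 2.876, -0.021]
ft_force: [-0.2, 0.4, -1.8]
width: 0.0355
```

Call:
drive_tool([
  {"grip":1,"dp":[-0.5,0,0],"rotation":[0,0,0]},
  {"grip":1,"dp":[-0.5,0,0],"rotation":[0,0,0]},
])

```text
clock: 7.7
tcp_pos: [0.5161, -0.1862, 0.08]
orientation: [0.159, 2.876, -0.021]
ft_force: [-0.5, -0.2, -1.7]
width: 0.0353
```

Call:
drive_tool([
  {"grip":1,"dp":[-0.5,0,0],"rotation":[0,0,0]},
  {"grip":1,"dp":[-0.5,0,0],"rotation":[0,0,0]},
])

```text
clock: 7.9
tcp_pos: [0.5166, -0.1863, 0.0802]
orientation: [0.159, 2.876, -0.021]
ft_force: [0.3, 0.7, -2.5]
width: 0.0354
```

```bash
python3 -c "
from h import *
lip()"
```

```text
lip rel edge mm [-1.64  0.02 -5.13] tilt 15.0 yaw -6.32 F chassis [ 0.2  0.7 -2.5] T [ 0.01  0.23 -0.02] clk 7.9
```

Call:
drive_tool([
  {"grip":1,"dp":[-0.5,0,0],"rotation":[0,0,0]},
  {"grip":1,"dp":[-1,0,0],"rotation":[0,0,0]},
  {"grip":1,"dp":[-1,0,0],"rotation":[0,0,0]},
])

```text
clock: 8.2
tcp_pos: [0.5175, -0.1864, 0.0805]
orientation: [0.159, 2.876, -0.021]
ft_force: [0.7, 0.9, -2.5]
width: 0.0356
```

Call:
drive_tool([
  {"grip":1,"dp":[-0.5,0,0],"rotation":[0,0,0]},
  {"grip":1,"dp":[-0.5,0,0],"rotation":[0,0,0]},
])

```text
clock: 8.4
tcp_pos: [0.518, -0.1865, 0.0806]
orientation: [0.159, 2.876, -0.021]
ft_force: [-0.4, 0.0, -1.9]
width: 0.0355
```

Call:
drive_tool([
  {"grip":1,"dp":[-0.5,0,0],"rotation":[0,0,0]},
  {"grip":1,"dp":[-0.5,0,0],"rotation":[0,0,0]},
])

```text
clock: 8.6
tcp_pos: [0.5185, -0.1865, 0.0807]
orientation: [0.159, 2.876, -0.021]
ft_force: [-0.2, -0.1, -2.1]
width: 0.0352
```

```bash
python3 -c "
from h import *
lip()"
```

```text
lip rel edge mm [ 0.28  0.   -4.59] tilt 15.0 yaw -6.32 F chassis [-0.1 -0.1 -2.1] T [ 0.01  0.18 -0.04] clk 8.6
```

Call:
drive_tool([
  {"grip":1,"dp":[-0.5,0,0],"rotation":[0,0,0]},
  {"grip":1,"dp":[-0.9,0,0],"rotation":[0,0,0]},
  {"grip":1,"dp":[-0.9,0,0],"rotation":[0,0,0]},
])

```text
clock: 8.9
tcp_pos: [0.5194, -0.1866, 0.0809]
orientation: [0.159, 2.876, -0.021]
ft_force: [0.9, -1.0, -3.5]
width: 0.0355
```

Call:
drive_tool([
  {"grip":1,"dp":[-0.5,0,0],"rotation":[0,0,0]},
  {"grip":1,"dp":[-0.5,0,0],"rotation":[0,0,0]},
])

```text
clock: 9.1
tcp_pos: [0.5198, -0.1866, 0.0811]
orientation: [0.159, 2.876, -0.021]
ft_force: [0.3, 0.3, -1.6]
width: 0.0355
```

Call:
drive_tool([
  {"grip":1,"dp":[-0.4,0,0],"rotation":[0,0,0]},
  {"grip":1,"dp":[-0.4,0,0],"rotation":[0,0,0]},
])

```text
clock: 9.3
tcp_pos: [0.5202, -0.1867, 0.0811]
orientation: [0.159, 2.876, -0.021]
ft_force: [0.1, 0.4, -2.3]
width: 0.0357
```

```bash
python3 -c "
from h import *
lip()"
```

```text
lip rel edge mm [ 2.    0.01 -4.15] tilt 15.0 yaw -6.32 F chassis [ 0.   0.4 -2.3] T [-0.03  0.18 -0.03] clk 9.3
```

Call:
drive_tool([
  {"grip":1,"dp":[-0.4,0,0],"rotation":[0,0,0]},
  {"grip":1,"dp":[-0.8,0,0],"rotation":[0,0,0]},
  {"grip":1,"dp":[-0.8,0,0],"rotation":[0,0,0]},
])

```text
clock: 9.6
tcp_pos: [0.521, -0.1868, 0.0814]
orientation: [0.159, 2.876, -0.021]
ft_force: [0.8, 0.4, -2.2]
width: 0.0354
```

Call:
drive_tool([
  {"grip":1,"dp":[-0.5,0,0],"rotation":[0,0,0]},
  {"grip":1,"dp":[-0.5,0,0],"rotation":[0,0,0]},
])

```text
clock: 9.8
tcp_pos: [0.5214, -0.1868, 0.0815]
orientation: [0.159, 2.876, -0.021]
ft_force: [-0.5, 0.3, -2.2]
width: 0.0354
```

```bash
python3 -c "
from h import *
lip()"
```

```text
lip rel edge mm [ 3.26 -0.02 -3.8 ] tilt 15.0 yaw -6.32 F chassis [-0.5  0.2 -2.2] T [-0.    0.21  0.01] clk 9.8
```

Call:
drive_tool([
  {"grip":1,"dp":[-0.4,0,0],"rotation":[0,0,0]},
  {"grip":1,"dp":[-0.4,0,0],"rotation":[0,0,0]},
])

```text
clock: 10.0
tcp_pos: [0.5218, -0.1869, 0.0816]
orientation: [0.159, 2.876, -0.021]
ft_force: [0.5, -0.3, -2.5]
width: 0.0353
```

Call:
drive_tool([
  {"grip":1,"dp":[-0.4,0,0],"rotation":[0,0,0]},
  {"grip":1,"dp":[-0.4,0,0],"rotation":[0,0,0]},
])

```text
clock: 10.2
tcp_pos: [0.5222, -0.1869, 0.0817]
orientation: [0.159, 2.876, -0.021]
ft_force: [0.6, 1.0, -3.4]
width: 0.0358
```

```bash
python3 -c "
from h import *
lip()"
```

```text
lip rel edge mm [ 4.04  0.   -3.58] tilt 15.0 yaw -6.32 F chassis [ 0.5  1.1 -3.4] T [-0.02  0.19 -0.04] clk 10.2
```

Call:
drive_tool([
  {"grip":1,"dp":[-0.4,0,0],"rotation":[0,0,0]},
  {"grip":1,"dp":[-0.4,0,0],"rotation":[0,0,0]},
])

```text
clock: 10.4
tcp_pos: [0.5226, -0.1869, 0.0818]
orientation: [0.159, 2.876, -0.021]
ft_force: [0.2, 0.9, -1.5]
width: 0.0353
```

Call:
drive_tool([
  {"grip":1,"dp":[-0.4,0,0],"rotation":[0,0,0]},
  {"grip":1,"dp":[-0.4,0,0],"rotation":[0,0,0]},
])

```text
clock: 10.6
tcp_pos: [0.5229, -0.1869, 0.0818]
orientation: [0.159, 2.876, -0.021]
ft_force: [-0.9, -0.6, -2.1]
width: 0.0354
```

Call:
drive_tool([
  {"grip":1,"dp":[-0.3,0,0],"rotation":[0,0,0]},
  {"grip":1,"dp":[-0.3,0,0],"rotation":[0,0,0]},
])

```text
clock: 10.8
tcp_pos: [0.523, -0.1869, 0.0818]
orientation: [0.159, 2.876, -0.021]
ft_force: [-1.4, 0.0, -2.3]
width: 0.0356
```

```bash
python3 -c "
from h import *
lip()"
```

```text
lip rel edge mm [ 4.82  0.09 -3.48] tilt 14.97 yaw -6.31 F chassis [-1.4 -0.1 -2.3] T [-0.02  0.44 -0.04] clk 10.8
```

Call:
drive_tool([
  {"grip":1,"dp":[0.4,0,0],"rotation":[0,0,0]},
  {"grip":1,"dp":[0,0,0.8],"rotation":[0,2,0]},
  {"grip":1,"dp":[-0.2,0,1.2],"rotation":[0,3,0]},
  {"grip":1,"dp":[-0.2,0,1.2],"rotation":[0,3,0]},
  {"grip":1,"dp":[-0.2,0,1.2],"rotation":[0,3,0]},
])

```text
clock: 11.3
tcp_pos: [0.5239, -0.187, 0.0808]
orientation: [0.161, 2.927, -0.017]
ft_force: [0.6, -0.3, -2.7]
width: 0.0354
```

```bash
python3 -c "
from h import *
lip()"
```

```text
lip rel edge mm [ 4.67  0.1  -3.71] tilt 12.03 yaw -6.3 F chassis [ 0.7 -0.3 -2.7] T [0.02 0.13 0.01] clk 11.3
```

Call:
drive_tool([
  {"grip":1,"dp":[-0.2,0,0.4],"rotation":[0,1,0]},
  {"grip":1,"dp":[-0.3,0,0.8],"rotation":[0,2,0]},
  {"grip":1,"dp":[-0.3,0,0.8],"rotation":[0,2,0]},
])

```text
clock: 11.6
tcp_pos: [0.5245, -0.1872, 0.0803]
orientation: [0.163, 2.963, -0.015]
ft_force: [-0.5, 0.4, -3.2]
width: 0.0355
```

```bash
python3 -c "
from h import *
lip()"
```

```text
lip rel edge mm [ 4.65 -0.08 -3.62] tilt 9.97 yaw -6.3 F chassis [-0.5  0.3 -3.2] T [0.04 0.21 0.04] clk 11.6
```

Call:
drive_tool([
  {"grip":1,"dp":[0,0,-0.5],"rotation":[0,0,0]},
  {"grip":1,"dp":[0,0,-1],"rotation":[0,0,0]},
  {"grip":1,"dp":[0,0,-1],"rotation":[0,0,0]},
])

```text
clock: 11.9
tcp_pos: [0.524, -0.1871, 0.0812]
orientation: [0.164, 2.963, -0.014]
ft_force: [-0.3, 0.3, -2.7]
width: 0.0354
```

Call:
drive_tool([
  {"grip":1,"dp":[0,0,-0.5],"rotation":[0,0,0]},
  {"grip":1,"dp":[0,0,-0.5],"rotation":[0,0,0]},
])

```text
clock: 12.1
tcp_pos: [0.5239, -0.1871, 0.0814]
orientation: [0.164, 2.963, -0.014]
ft_force: [2.2, -0.9, -6.3]
width: 0.0353
```

```bash
python3 -c "
from h import *
lip()"
```

```text
lip rel edge mm [ 4.04  0.02 -2.51] tilt 10.01 yaw -6.33 F chassis [ 2.3 -0.6 -6.3] T [-0.11 -0.15  0.03] clk 12.1
```

Call:
drive_tool([
  {"grip":1,"dp":[0.2,0,1],"rotation":[0,0,0]},
  {"grip":1,"dp":[0.2,0,1.4],"rotation":[0,0.4,0]},
  {"grip":1,"dp":[0.2,0,1.4],"rotation":[0,0.4,0]},
  {"grip":0.5,"dp":[0.2,0,1.4],"rotation":[0,0.4,0]},
  {"grip":0.4,"dp":[0.2,0,1.4],"rotation":[0,0.4,0]},
  {"grip":0.35,"dp":[0.2,0,1.4],"rotation":[0,0.4,0]},
  {"grip":0.3,"dp":[0.2,0,1.4],"rotation":[0,0.4,0]},
  {"grip":0.3,"dp":[0.2,0,1.4],"rotation":[0,0.4,0]},
], grip_force=20)

```text
clock: 12.9
tcp_pos: [0.524, -0.1871, 0.0803]
orientation: [0.164, 2.97, -0.014]
ft_force: [0.1, -0.3, 0.4]
width: 0.0597
```

Call:
drive_tool([
  {"grip":0.3,"dp":[0,0,-30],"rotation":[0,0,0]},
  {"grip":0.3,"dp":[0,0,-60],"rotation":[0,0,0]},
  {"grip":0.3,"dp":[0,0,-100],"rotation":[0,-9.5,0]},
  {"grip":0.3,"dp":[0,0,-100],"rotation":[0,-9.5,0]},
  {"grip":0.3,"dp":[0,0,-100],"rotation":[0,-9.5,0]},
  {"grip":0.3,"dp":[0,0,-100],"rotation":[0,-9.5,0]},
])

```text
clock: 13.5
tcp_pos: [0.507, -0.1851, 0.178]
orientation: [0.156, 2.806, -0.025]
ft_force: [-0.5, 0.8, 0.4]
width: 0.0595
```

```bash
python3 - <<'E'
from h import *
st,im,d=grab('wrist'); P=cloud('wrist',st,d); lip(); print(st['tcp_pos'])
np.savez('w4.npz',im=im,P=P,q=st['orientation'],p=st['tcp_pos'])
cv2.imwrite('pics/w4.png',cv2.convertScaleAbs(im[...,::-1],alpha=1.4))
E
```

```text
lip rel edge mm [-9.76  0.25 91.24] tilt 18.94 yaw -6.34 F chassis [-0.1 -0.   0.2] T [-0.01  0.17  0.05] clk 13.55
[ 0.50697363 -0.18513676  0.17797208]
```

View pics/w4.png

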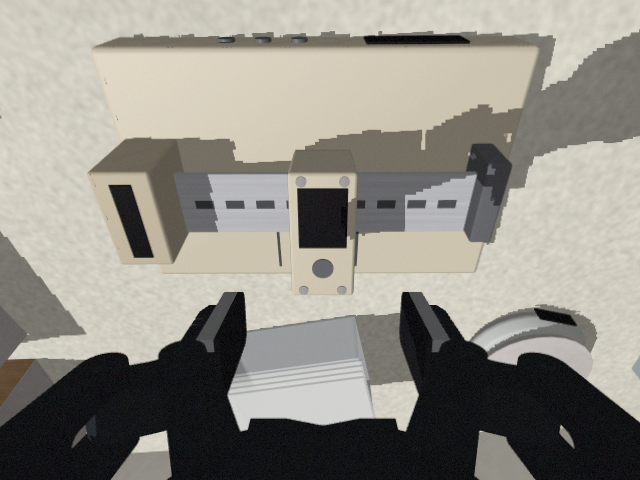

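```bash
python3 - <<'E'
from h import *
z=np.load('w4.npz'); P=z['P']
Q=P[180:292,294:352].reshape(-1,3); Q=Q[np.isfinite(Q[:,0])]
L=A.inv().apply(Q-EDGE)*1000
B=np.c_[L[:,:2],np.ones(len(L))]; c=np.linalg.lstsq(B,L[:,2],rcond=None)[0]; k=abs(B@c-L[:,2])<3; c=np.linalg.lstsq(B[k],L[k,2],rcond=None)[0]
print('tilt',np.degrees(np.arctan(c[0])),np.degrees(np.arctan(c[1])),c, L[k].min(0),L[k].max(0))
key=np.nanmean(P[264:273,318:327].reshape(-1,3),0); print('key',key,(A.inv().apply(key-EDGE)*1000).round(1))
s=[A.inv().apply(P[v,u]-EDGE)*1000 for u,v in((300,182),(345,182),(303,290),(342,290))]; print(np.round(s,1))
a=(s[2]+s[3]-s[0]-s[1])/2; print('yaw rel',np.degrees(np.arctan2(a[1],a[0])))
rel((key[0],key[1],.14),YAW,0)
E
```

```text
tilt 8.796104126740055 -0.07868416179917985 [ 1.54738554e-01 -1.37329856e-03  5.11379675e+01] [-19.77932005 -16.73954926  46.30686038] [48.40628508 16.42650471 59.96055006]
key [ 0.53379131 -0.1886757   0.12170688] [30.8 -0.4 56.7]
[[-18.6 -11.2  48.8]
 [-18.3  11.4  48.3]
 [ 44.9 -11.3  59.3]
 [ 45.2  11.1  59.1]]
yaw rel -0.18044286198809326
dp [-13.3  -0.7  44.2] rot [ 0.04 18.94 -0.13]
```

```bash
python3 - <<'E'
from h import *
key=np.array([.5338,-.1887,.1212]); n=A.apply(R.from_euler('y',-8.8,degrees=True).apply([0,0,1]))
rel(key+.015*n,YAW,8.8)
E
```

```text
dp [-9.8 -0.8 47.3] rot [ 0.03 10.14 -0.13]
```

Call:
drive_tool([
  {"grip":1,"dp":[-9.8,-0.8,10],"rotation":[0,5,0]},
  {"grip":1,"dp":[-9.8,-0.8,10],"rotation":[0,10.1,0]},
  {"grip":1,"dp":[-9.8,-0.8,10],"rotation":[0,10.1,0]},
  {"grip":1,"dp":[-9.8,-0.8,10],"rotation":[0,10.1,0]},
  {"grip":1,"dp":[-9.8,-0.8,30],"rotation":[0,10.1,0]},
  {"grip":1,"dp":[-9.8,-0.8,47],"rotation":[0,10.1,0]},
  {"grip":1,"dp":[-9.8,-0.8,47],"rotation":[0,10.1,0]},
  {"grip":1,"dp":[-9.8,-0.8,47],"rotation":[0,10.1,0]},
])

```text
clock: 14.35
tcp_pos: [0.531, -0.1884, 0.137]
orientation: [0.165, 2.981, -0.011]
ft_force: [-0.4, 0.1, 0.7]
width: -0.0
```

```bash
python3 - <<'E'
from h import *
key=np.array([.5338,-.1887,.1212]); lip(); print(robot.state()['width']); rel(key,YAW,8.8)
E
```

```text
lip rel edge mm [10.84 -0.49 53.41] tilt 8.94 yaw -6.33 F chassis [-0.4  0.   0.7] T [ 0.    0.06 -0.04] clk 14.35
-4.767310648259732e-05
dp [-0.4 -0.  16. ] rot [ 0.03  0.14 -0.13]
```

Call:
drive_tool([
  {"grip":1,"dp":[-0.4,0,7],"rotation":[0,0,0]},
  {"grip":1,"dp":[-0.4,0,13],"rotation":[0,0,0]},
  {"grip":1,"dp":[-0.4,0,14],"rotation":[0,0,0]},
  {"grip":1,"dp":[-0.4,0,14],"rotation":[0,0,0]},
])

```text
clock: 14.75
tcp_pos: [0.5342, -0.1889, 0.1236]
orientation: [0.165, 2.98, -0.013]
ft_force: [0.6, 0.5, -0.5]
width: 0.0001
```

Call:
drive_tool([
  {"grip":1,"dp":[0,0,0.7],"rotation":[0,0,0]},
  {"grip":1,"dp":[0,0,0.7],"rotation":[0,0,0]},
])

```text
clock: 14.95
tcp_pos: [0.5346, -0.1891, 0.1233]
orientation: [0.164, 2.98, -0.013]
ft_force: [-0.9, -0.6, -0.1]
width: 0.0002
```

Call:
drive_tool([
  {"grip":1,"dp":[0,0,0.7],"rotation":[0,0,0]},
  {"grip":1,"dp":[0,0,0.7],"rotation":[0,0,0]},
])

```text
clock: 15.15
tcp_pos: [0.5346, -0.1891, 0.1225]
orientation: [0.164, 2.98, -0.013]
ft_force: [-0.0, -0.8, -0.3]
width: 0.0
```

Call:
drive_tool([
  {"grip":1,"dp":[0,0,0.7],"rotation":[0,0,0]},
  {"grip":1,"dp":[0,0,0.7],"rotation":[0,0,0]},
])

```text
clock: 15.35
tcp_pos: [0.5346, -0.1891, 0.1217]
orientation: [0.165, 2.98, -0.013]
ft_force: [0.2, -0.0, 0.5]
width: -0.0002
```

Call:
drive_tool([
  {"grip":1,"dp":[0,0,0.6],"rotation":[0,0,0]},
  {"grip":1,"dp":[0,0,0.6],"rotation":[0,0,0]},
])

```text
clock: 15.55
tcp_pos: [0.5347, -0.189, 0.121]
orientation: [0.164, 2.98, -0.013]
ft_force: [-0.6, 0.2, 0.2]
width: 0.0
```

Call:
drive_tool([
  {"grip":1,"dp":[0,0,0.5],"rotation":[0,0,0]},
  {"grip":1,"dp":[0,0,0.5],"rotation":[0,0,0]},
])

```text
clock: 15.75
tcp_pos: [0.5348, -0.1891, 0.1206]
orientation: [0.165, 2.98, -0.013]
ft_force: [0.5, -0.4, -0.6]
width: 0.0001
```

Call:
drive_tool([
  {"grip":1,"dp":[0,0,0.6],"rotation":[0,0,0]},
  {"grip":1,"dp":[0,0,0.6],"rotation":[0,0,0]},
])

```text
clock: 15.95
tcp_pos: [0.5349, -0.189, 0.12]
orientation: [0.164, 2.98, -0.013]
ft_force: [0.5, -1.0, -0.8]
width: -0.0
```

Call:
drive_tool([
  {"grip":1,"dp":[0,0,0.5],"rotation":[0,0,0]},
  {"grip":1,"dp":[0,0,0.5],"rotation":[0,0,0]},
])

```text
clock: 16.15
tcp_pos: [0.5352, -0.1892, 0.1198]
orientation: [0.164, 2.98, -0.013]
ft_force: [0.3, 0.0, 0.9]
width: -0.0005
```

Call:
drive_tool([
  {"grip":1,"dp":[0,0,0.4],"rotation":[0,0,0]},
  {"grip":1,"dp":[0,0,0.4],"rotation":[0,0,0]},
])

```text
clock: 16.35
tcp_pos: [0.5354, -0.1893, 0.1196]
orientation: [0.164, 2.979, -0.014]
ft_force: [-0.1, -0.8, 3.1]
width: 0.0001
```

Contact on the key at 3 N, at the expected height. Rock along the arc now, 3° at first.

Call:
drive_tool([
  {"grip":1,"dp":[-0.8,0,0.8],"rotation":[0,1,0]},
  {"grip":1,"dp":[-1.7,0,1.5],"rotation":[0,2,0]},
  {"grip":1,"dp":[-1.7,0,1.5],"rotation":[0,2,0]},
])

```text
clock: 16.65
tcp_pos: [0.5379, -0.1897, 0.1186]
orientation: [0.166, 3.014, -0.011]
ft_force: [1.3, 0.5, 5.9]
width: 0.0001
```

Call:
drive_tool([
  {"grip":1,"dp":[-0.8,0,0.8],"rotation":[0,1,0]},
  {"grip":1,"dp":[-1.7,0,1.5],"rotation":[0,2,0]},
  {"grip":1,"dp":[-1.7,0,1.5],"rotation":[0,2,0]},
])

```text
clock: 16.95
tcp_pos: [0.539, -0.1895, 0.1165]
orientation: [0.168, 3.05, -0.007]
ft_force: [-0.4, 0.5, 0.0]
width: 0.0
```

```bash
python3 -c "
from h import *
lip()"
```

```text
lip rel edge mm [17.69 -0.81 34.14] tilt 4.99 yaw -6.3 F chassis [-0.5  0.5  0. ] T [0.03 0.03 0.02] clk 16.95
```

Call:
drive_tool([
  {"grip":1,"dp":[-0.8,0,0.8],"rotation":[0,1.5,0]},
  {"grip":1,"dp":[-1.7,0,1.4],"rotation":[0,3,0]},
  {"grip":1,"dp":[-1.7,0,1.4],"rotation":[0,3,0]},
])

```text
clock: 17.25
tcp_pos: [0.541, -0.1898, 0.1151]
orientation: [0.171, 3.103, -0.003]
ft_force: [0.6, -0.2, -0.1]
width: 0.0002
```

Call:
drive_tool([
  {"grip":1,"dp":[-0.5,0,0.5],"rotation":[0,2,0]},
  {"grip":1,"dp":[-0.5,0,0.5],"rotation":[0,2,0]},
])

```text
clock: 17.45
tcp_pos: [0.5416, -0.1899, 0.1147]
orientation: [-0.172, -3.136, -0.0]
ft_force: [0.3, 0.6, 0.2]
width: 0.0002
```

Call:
drive_tool([
  {"grip":1,"dp":[0,0,0.4],"rotation":[0,0,0]},
  {"grip":1,"dp":[0,0,0.4],"rotation":[0,0,0]},
])

```text
clock: 17.65
tcp_pos: [0.5409, -0.1896, 0.1143]
orientation: [0.173, 3.137, 0.0]
ft_force: [0.7, 0.2, 0.3]
width: 0.0002
```

```bash
python3 -c "
from h import *
lip()"
```

```text
lip rel edge mm [18.17 -0.67 33.59] tilt 0.0 yaw -6.31 F chassis [0.7 0.2 0.3] T [ 0.06 -0.01 -0.03] clk 17.65
```

Vertical tool; press down until firm (~10 N).

Call:
drive_tool([
  {"grip":1,"dp":[0,0,0.5],"rotation":[0,0,0]},
  {"grip":1,"dp":[0,0,0.5],"rotation":[0,0,0]},
])

```text
clock: 17.85
tcp_pos: [0.541, -0.1898, 0.1141]
orientation: [0.173, 3.137, -0.0]
ft_force: [1.2, -0.3, -0.6]
width: -0.0001
```

Call:
drive_tool([
  {"grip":1,"dp":[0,0,0.5],"rotation":[0,0,0]},
  {"grip":1,"dp":[0,0,0.5],"rotation":[0,0,0]},
])

```text
clock: 18.05
tcp_pos: [0.5413, -0.1899, 0.114]
orientation: [0.173, 3.136, -0.0]
ft_force: [-2.3, 0.8, 4.0]
width: -0.0002
```

Call:
drive_tool([
  {"grip":1,"dp":[0,0,0.4],"rotation":[0,0,0]},
  {"grip":1,"dp":[0,0,0.4],"rotation":[0,0,0]},
])

```text
clock: 18.25
tcp_pos: [0.5415, -0.19, 0.1141]
orientation: [0.173, 3.136, -0.001]
ft_force: [-1.5, 1.7, 7.3]
width: 0.0002
```

Call:
drive_tool([
  {"grip":1,"dp":[0,0,0.3],"rotation":[0,0,0]},
  {"grip":1,"dp":[0,0,0.3],"rotation":[0,0,0]},
  {"grip":1,"dp":[0,0,-30],"rotation":[0,0,0]},
  {"grip":1,"dp":[20,0,-70],"rotation":[0,0,0]},
  {"grip":1,"dp":[30,0,-80],"rotation":[0,-6,0]},
  {"grip":1,"dp":[30,0,-80],"rotation":[0,-12,0]},
  {"grip":1,"dp":[30,0,-80],"rotation":[0,-12,0]},
  {"grip":1,"dp":[30,0,-80],"rotation":[0,-12,0]},
])

```text
clock: 19.05
tcp_pos: [0.5109, -0.1866, 0.1932]
orientation: [0.163, 2.93, -0.017]
ft_force: [0.3, -0.6, 0.2]
width: -0.0
```

```bash
python3 - <<'E'
from h import *
st,im,d=grab('wrist'); P=cloud('wrist',st,d); lip()
g=cv2.cvtColor(im,cv2.COLOR_RGB2GRAY)
L=(A.inv().apply(P.reshape(-1,3)-EDGE)*1000)
m=(abs(L[:,0]-22)<38)&(abs(L[:,1])<18)&(abs(L[:,2]-49)<14); T=L[m]
B=np.c_[T[:,:2],np.ones(len(T))]; c=np.linalg.lstsq(B,T[:,2],rcond=None)[0]; k=abs(B@c-T[:,2])<3; c=np.linalg.lstsq(B[k],T[k,2],rcond=None)[0]
print('tilt',np.degrees(np.arctan(c[:2])),'height mid',c@[22,0,1],cv2.minAreaRect(T[k][:,:2].astype(np.float32)))
rl=(abs(L[:,2])<4)&(abs(L[:,1])>25)&(abs(L[:,1])<80)&(L[:,0]>3)&(L[:,0]<41); print('rail z',np.median(L[rl][:,2]))
cv2.imwrite('pics/w5.png',cv2.convertScaleAbs(im[...,::-1],alpha=1.4))
E
```

```text
lip rel edge mm [ -7.6   -1.09 108.89] tilt 11.92 yaw -6.34 F chassis [ 0.3 -0.6  0.4] T [ 0.04  0.07 -0.01] clk 19.1
tilt [ 0.13997296 -0.13464428] height mid 50.2528965449046 ((21.59008026123047, -0.09617042541503906), (35.7839241027832, 73.72315216064453), 89.98540496826172)
rail z 1.0705723828501879
```

View pics/w5.png

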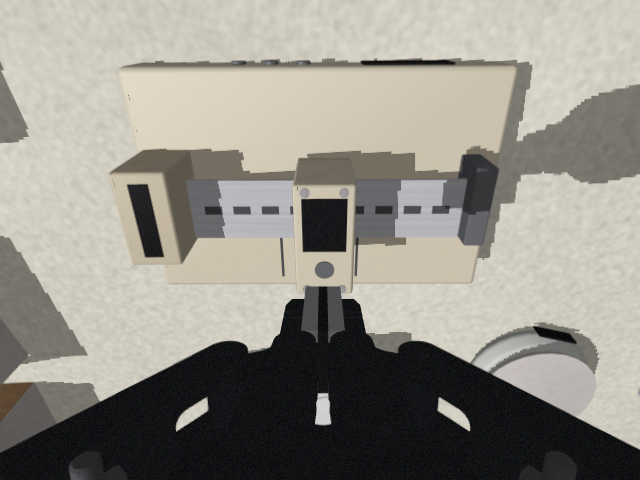

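```bash
python3 -c "
from h import *
print(robot.finish_job(), robot.state()['clock'])"
```

```text
the job is handed in; nothing more can be done
the job is handed in; nothing more can be done
```

The timer module is clipped onto the rail and sitting flat, and I handed the job in at about 19 s of the 64 s allowed. `finish_job` gives no verdict.

**What I did:**
- I picked the 74 x 36 mm module; the larger look-alike stayed where it was.
- I tilted the module 15° lip-down and felt for the rail. The seat touched at up to about 10 N, and the slot wall at about 1–2 N.
- I confirmed the hook by lifting gently: the lip pulled back with about 4 N.
- I let go, and the module leaned by itself at 8.8°, as the task text said it would.
- I rocked it down on the key. The force rose to 6 N and then fell to 0 as it clicked. A final press met a firm stop at the expected home height, with 7 N read.

**Last checks from the wrist camera:**
- **Level:** tilt is 0.14°, and the top is 49.2 mm above the rail, where 49 is nominal.
- **Square:** it is within about 0.1° of the rail.
- **Position:** it is within about 1 mm of the middle of the free stretch, by my camera estimate.
- **Clearance:** the gripper was about 80 mm clear of the module, and I never went near the bystanders.

**Disagreements and gaps:**
- The seat touched about 1.3 mm higher than I had computed. My camera readings also ran about 1 mm high, so I relied on feel for the heights.
- I couldn't see the foot directly. That it latched is inferred from the force drop and the module staying flat once released.

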